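Lock the filter drum of the soldering bench's fume extractor

TASK

The filter in the bench fume extractor has just been changed and its lid is still loose. Turn the lock ring on the filter drum clockwise (seen from above) all the way home, so that its nose stands at the locked mark on the drum; it takes more than one turn of the hand. Then swing the keeper bar in all the way to its stop, behind the ring's lug, and leave the glass pieces, tools and supplies around the extractor where they are.

Things in the scene. Friction and masses are not known exactly. Their poses are not given: they have to be found in the camera images.
- extractor: Bench fume extractor, fixed: a round aluminium filter drum (168 mm across) and a grey blower box on one base plate (235 x 335 x 10 mm). Origin on the drum's axis at table height; z up, -y points from the drum to the blower. Inside the ring lies a grey lid with dark slots, 110 mm across, top at z = 118 mm.
- blower_top (a point): Middle of the blower box's top (z = 240 mm). In the extractor's frame the box fills x -75 to 75, y -226 to -98 mm; a carrying handle stands on it to z = 264 mm. A gripper on a lug close to the blower would strike it: lugs are free to take on the drum's other (+y) half only.
- ring (a joint): Dark steel lock ring round the drum's lid, 166 mm across, z = 100 to 116 mm, captive, turning about the drum's axis, with three upright grip lugs 120 degrees apart. Rad: 0 = locked, growing counterclockwise seen from above (positive about z) as it is loosened; stops at -0.03 and 2.75. Starts at 2.0 to 2.6. Stiff (0.3 N m of friction); stays where it is left.
- lug_nose (a point): Middle of the top of the lug beside the ring's nose. Each lug is 30 mm long radially, 18 mm thick, 30 mm tall (z = 116 to 146 mm), its middle 67 mm from the drum's axis. The nose, 12 mm wide with a white line, sticks out of the rim to 94 mm from the axis, in line with this lug. Locked, this lug is at 100 degrees about the extractor's z from its x axis, at the locked mark.
- lug_b (a point): Middle of the top of the second lug, 120 degrees clockwise of lug_nose seen from above: at -20 degrees when locked.
- lug_c (a point): Middle of the top of the third lug, 120 degrees counterclockwise of lug_nose: at -140 degrees when locked.
- locked_mark (a point): The locked mark: a fixed block 12 mm wide with a white line on top, sticking out of the drum's side just below the ring to 108 mm from the axis. This point is on its top, 100 mm from the axis, at 100 degrees about the extractor's z.
- keeper (a joint): Steel keeper bar, 16 mm wide, z = 120 to 134 mm, reaching 81 mm from an upright hinge pin on a post beside the drum. Rad: 0 = shut at its stop, the bar's end just behind lug_b of the locked ring; grows counterclockwise seen from above as it swings out from the drum (to 1.5). Starts at 0.8 to 1.3. Light friction (0.05 N m); stays where left. It strikes the lugs if the ring is not locked.
- keeper_hinge (a point): Top of the keeper's hinge (z = 134 mm), on its axis; at x = 98, y = 72 mm of the extractor.
- keeper_knob (a point): Middle of the top (z = 164 mm) of the round black knob of the keeper, 14 mm in diameter, standing 30 mm above the bar, 58 mm from the hinge axis. Shut, it is at x = 75, y = 19 mm of the extractor.
- flux_bottle: White flux bottle, 48 mm across, 105 mm high, upright behind the extractor; origin under its middle. To be left alone.
- spent_filter: Used round filter with a cardboard rim, 140 mm across, 30 mm high, lying beside the drum; origin under its middle. To be left alone.
- solder_spool: Spool of solder, 56 mm across, 46 mm high, standing near the drum; origin under its middle. To be left alone.
- grozing_pliers: Blue-handled pliers, 185 mm long, 15 mm high, lying on the table left of the extractor; origin near its pivot. To be left alone.
- cactus_green: Cactus of two crossed green glass discs with red petals, about 140 mm high, on the cream tray at the left; origin under its middle. To be left alone.
- cactus_amber: Smaller cactus of amber glass with pink petals, about 125 mm high, on the same tray; origin under its middle. To be left alone.

How it is judged:
On the way, in this order (a step that is already met when the one before it is completed fails the run):
1. the lock ring is turned home to its locked mark (within 0.1 rad) (value of joint ring below 0.1 rad), for 0.2 s.
2. then the keeper bar is swung shut against its stop (within 0.08 rad) (value of joint keeper below 0.08 rad), for 0.2 s.
At the end, for the whole second after the job is handed in: The lock ring stands within 0.1 rad (about 6 degrees) of its locked mark and the keeper bar within 0.08 rad of its shut stop, both at rest (value of joint ring below 0.1 rad and value of joint keeper below 0.08 rad and velocity of joint ring between -0.05 and 0.05 rad/s and velocity of joint keeper between -0.05 and 0.05 rad/s); the robot touches nothing.
It fails at once if the flux bottle is shifted by more than 30 mm or knocked over (distance of flux_bottle from where it was at the start of the episode above 0.03 m or angle between flux_bottle's own z axis and vertical above 0.6 rad).
It fails at once if the used filter or the solder spool is shifted by more than 30 mm (distance of any of spent_filter, solder_spool from where it was at the start of the episode above 0.03 m).
It fails at once if the pliers lying left of the extractor are shifted by more than 30 mm (distance of grozing_pliers from where it was at the start of the episode above 0.03 m).
It fails at once if a glass cactus is shifted by more than 30 mm or knocked over (distance of any of cactus_green, cactus_amber from where it was at the start of the episode above 0.03 m or angle between any of cactus_green, cactus_amber's own z axis and vertical above 0.6 rad).
It also fails if it takes over 72 s, if anything falls off the work surface, if the arm or the gripper's body presses on something with over 40 N, if the wrist force passes 120 N, or if a joint passes its speed limit or range.

ROBOT

A 6-joint arm with a two-finger parallel gripper is mounted at the origin on the work surface. World frame = base frame: x ahead of the robot, y to its left, z up, the work surface at z = 0. Lengths are in m, angles in rad, forces in N, time in s.
With the tool pointing down it reaches from about 0.425 to 0.95 m from the base axis. Payload 3.5 kg.
Tool frame: the origin (TCP) lies on the centre line of the jaws, within the pads' length; the fingertips stand tip_extent ahead of it and the grasp point (between the pads) lies 2 mm behind it (tip_extent is the distance from the TCP to the fingertips, in m); z points along the fingers, y is the direction in which the jaws open and shut (so a half turn about z gives the same grasp; the last joint's range is limited). The gripper opens to 85 mm and grips with 20 to 120 N. Pads are 22 mm wide; open, the fingers measure 114 mm over their backs; the gripper's body (76 mm by 85 mm) begins 54 mm behind the grasp point. The pads swing forward as they close: fully open they stand 13 mm farther back than shut.
Start: joints at [1.123, 0.286, 1.577, -0, 1.279, -0.15], TCP at [0.198, 0.645, 0.248] pointing down, gripper open.
Joint ranges: [-2.77, 2.77], [-0.9, 2.22], [0.21, 2.48], [-1.53, 4.67], [0.24, 2.81], [-2.84, 2.84]. Speed limits (rad/s): [2.79, 2.79, 3.14, 3.14, 3.14, 3.14].

INTERFACE

Orientations are given as a unit quaternion [x, y, z, w].
In Python, from plant import * gives the robot as it stands.
- The arm moves only by the shell command python3 -m crank 'ROWS' [FORCE]. ROWS is JSON, a list of rows, each a list of 7 numbers: the gripper's target within -1 to 1 (shut at 1, half-way at 0, fully open at -1), then the shift along the tool's x, y, z in cm, then the turn, a rotation vector about the tool's x, y, z in degrees. In form: [[fingers, tx, ty, tz, wx, wy, wz], ...]. A call has 1 to 5 rows; each row shifts and turns the commanded pose from where the row before left it, along the tool's axes as they then stand; what a row does not reach is not made up. A row lasts 1/10 s, in which the tool goes at most 50 mm and 8.59 degrees, less where a joint would pass 70% of its speed; a pose out of reach is approached as far as the arm can. A call is refused whole if a number of a shift passes 5 or a number of a turn 8.59, either way. A call with a gripper value outside its range is refused whole. The fingers move at their own pace and stop on an object; FORCE is the grip in N (left out, the last holds). Time passes only in rows, so rows that do not move let the fingers close. It gives the time, the measured TCP pose, the force and the opening at its end, in the units of the state.
- get_state(): the state, without advancing time (a new reading comes with each control period).
- read_camera(name): name is "side" or "top"; returns a dict with "color" (400x640x3 uint8, red, green, blue), "vfov" (degrees; the focal length in pixels is half the picture's height over the tangent of half this angle, whatever the lens; pixels are square), "cx", "cy" (the principal point, pixels), "distortion" ([k1, k2, p1, p2, k3] as OpenCV has them; the pictures are not rectified), "cam_to_world" (4x4, takes a point from camera to world coordinates). Camera axes: x right, y up, looking along -z (the intrinsics and any distortion apply to the point x, -y, -z); pixel columns grow to the right and rows downward; lengths in m; the calibration is good to about 2 mm. A picture is of the moment at which its call begins. There is no depth.
- sign_off(): hands the job in, once; it reports no verdict.
Trained networks look in the newest picture that a camera, given by its name, has taken for a name from the list of things; names that differ only in an ending like _2 or _b are one class to them, and where a whole thing is asked for, a point or a joint stands for the part that bears it (a point fixed in the world has none). Each returns a list of dicts, best first, with "p" (0 to 1); they miss things now and then, are a little off and sometimes report something else, mostly with a low value. They report only what shows in the picture. A call takes as long as a camera call.
- trace(thing, camera): "pixels" (400x640 bool, what is visible of it) and "location" ([column, row] in pixels, amid what is visible of it).
- place_of(thing, camera): "location" ([column, row] in pixels: a listed point, or the origin of a listed thing).
The state is a dict: "time": time; "qpos": joint angles; "dq": joint speeds; "joint_efforts": joint torques, N m; "eef_pos": TCP position; "tcp_rot": TCP orientation; "contact_force": force on the tool from outside, world axes, zero at the start; "wrist_torque": the same for the moment, N m; "opening": opening from 0.0 (shut) to 1.0 (fully open).
Only numpy, scipy, OpenCV 4.12 (cv2) and the standard library are available. Lean on these libraries where they do the work, as an engineer would, in place of code of your own. Each camera call takes 0.05 s, during which the arm holds its last target.

## Working session

There is one attempt and no reset: what is moved stays moved. The work goes in short steps, Python scripts to look and compute and a shell command to move; the robot and the scene stay as the last step left them, time stands still between calls to the robot, and variables do not carry over. Pictures are saved under pics/ and viewed, and the job is handed in when it is done.

```bash
ls; mkdir -p pics
cat > h.py <<'E'
from plant import *
import numpy as np, cv2
from scipy.spatial.transform import Rotation as R
def cam(n):
    return read_camera(n)
def K(c):
    f=200/np.tan(np.radians(c["vfov"])/2); return np.array([[f,0,c["cx"]],[0,f,c["cy"]],[0,0,1.]])
def ray(c,px):
    u=cv2.undistortPoints(np.array([[px]],float),K(c),np.array(c["distortion"],float))[0,0]
    M=np.array(c["cam_to_world"]); d=M[:3,:3]@np.array([u[0],-u[1],-1.]); return M[:3,3],d
def at_z(c,px,z):
    o,d=ray(c,px); return o+d*(z-o[2])/d[2]
def proj(c,P):
    M=np.array(c["cam_to_world"]); p=(np.atleast_2d(P)-M[:3,3])@M[:3,:3]
    p=p*[1,-1,-1]; return cv2.projectPoints(p,np.zeros(3),np.zeros(3),K(c),np.array(c["distortion"],float))[0][:,0]
def save(c,n): cv2.imwrite("pics/"+n,c["color"][:,:,::-1])
E
python3 - <<'E'
from h import *
np.set_printoptions(precision=3,suppress=True)
s=get_state(); print(s)
H=dict(blower_top=.24,lug_nose=.146,lug_b=.146,lug_c=.146,locked_mark=.1,keeper_hinge=.134,keeper_knob=.164,extractor=0,flux_bottle=0,spent_filter=0,solder_spool=0,grozing_pliers=0,cactus_green=0,cactus_amber=0)
for n in("top","side"):
    c=cam(n); save(c,n+"0.png"); print(n,c["vfov"],np.array(c["cam_to_world"]))
    for k,z in H.items():
        for r in place_of(k,n)[:3]: print(k,round(r["p"],2),np.round(r["location"],1),at_z(c,r["location"],z))
E
```

```text
pics
{'time': 0.0, 'qpos': array([ 1.123,  0.287,  1.578,  0.   ,  1.279, -0.15 ]), 'dq': array([-0.001, -0.   ,  0.   , -0.   ,  0.001,  0.001]), 'joint_efforts': array([ -0.001, -40.597, -29.263,  -0.   ,   0.006,  -0.   ]), 'eef_pos': array([0.198, 0.645, 0.247]), 'tcp_rot': array([ 0.148,  0.989, -0.001, -0.   ]), 'contact_force': array([ 0.742, -0.71 , -0.543]), 'wrist_torque': array([-0.044,  0.015, -0.04 ]), 'opening': 0.995941423895403}
top 43.0715734987546 [[ 0.028  0.994 -0.102  0.337]
 [-1.     0.028 -0.007  0.157]
 [-0.004  0.103  0.995  1.65 ]
 [ 0.     0.     0.     1.   ]]
blower_top 0.8 [414.3 146.7] [ 0.651 -0.091  0.24 ]
lug_nose 0.85 [389.3 178. ] [ 0.574 -0.033  0.146]
lug_nose 0.63 [279.7 264.6] [0.307 0.286 0.146]
lug_b 0.72 [351.8 161.6] [0.621 0.08  0.146]
lug_b 0.6 [224.9 198.6] [0.498 0.457 0.146]
lug_b 0.58 [361.  200.5] [0.504 0.05  0.146]
lug_c 0.72 [351.8 161.6] [0.621 0.08  0.146]
lug_c 0.6 [224.9 198.6] [0.498 0.457 0.146]
lug_c 0.58 [361.  200.5] [0.504 0.05  0.146]
locked_mark 0.76 [341.1 205.6] [0.492 0.108 0.1  ]
keeper_hinge 0.49 [327.9 171.1] [0.
[... 882 characters left out ...]
.4 202.7] [0.617 0.07  0.146]
locked_mark 0.8 [329.6 228.6] [0.484 0.102 0.1  ]
keeper_hinge 0.5 [348.8 192.8] [0.59  0.156 0.134]
keeper_knob 0.51 [371.1 183. ] [0.644 0.126 0.164]
extractor 0.74 [376.  203.2] [0.727 0.18  0.   ]
extractor 0.68 [366.4 257.6] [0.559 0.027 0.   ]
flux_bottle 0.54 [390.8 218. ] [0.72  0.104 0.   ]
spent_filter 0.72 [306.  233.4] [0.474 0.203 0.   ]
solder_spool 0.89 [307.1 268.7] [0.402 0.093 0.   ]
grozing_pliers 0.88 [238.4 235.2] [0.309 0.313 0.   ]
grozing_pliers 0.42 [306.1 232.9] [0.476 0.204 0.   ]
cactus_green 0.68 [295.6 163.7] [0.632 0.496 0.   ]
cactus_green 0.47 [348.4 223.8] [ 0.6    0.161 -0.   ]
cactus_amber 0.9 [267.6 174.7] [0.522 0.501 0.   ]
```

Run:
```python
import cv2
a=cv2.imread("pics/top0.png")[110:260,200:460]; cv2.imwrite("pics/top0c.png",cv2.resize(a,None,fx=3,fy=3,interpolation=2))
a=cv2.imread("pics/side0.png")[120:300,220:480]; cv2.imwrite("pics/side0c.png",cv2.resize(a,None,fx=3,fy=3,interpolation=2))
```

```text
(no output)
```

View pics/top0c.png

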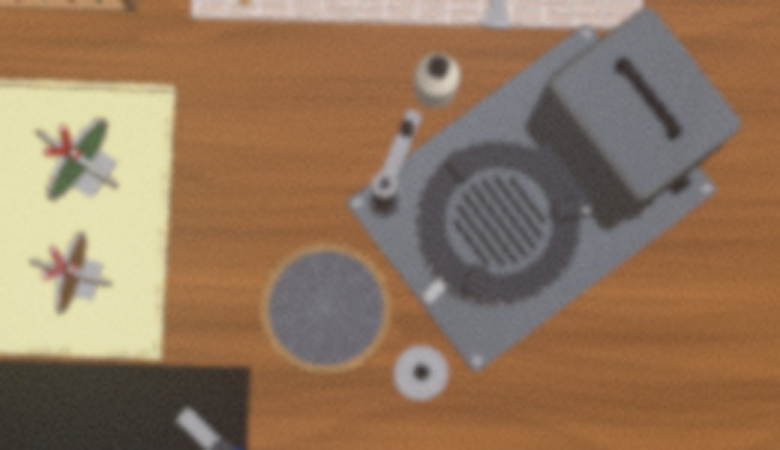

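View pics/side0c.png

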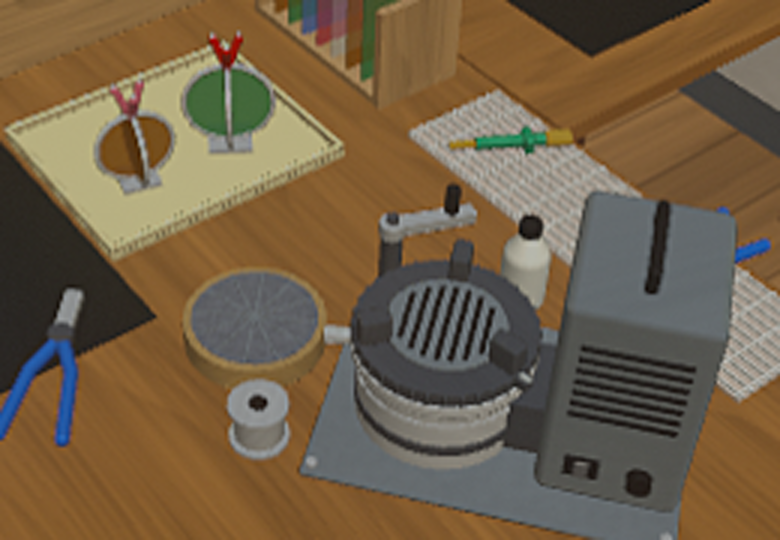

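The top crop shows the nose lug against the blower (full-frame about 389,178). One free lug is at about (361,200) and another at (352,161). The keeper is swung out toward the flux bottle, with its knob at (337,149). The locked mark's white block is at (341,206). Next I'll fit the extractor pose and both joint values.

Run:
```python
from h import *
import plant
print([n for n in dir(plant) if not n.startswith('_')]); print({k:getattr(plant,k) for k in dir(plant) if 'tip' in k.lower()})
from scipy.optimize import least_squares
np.set_printoptions(precision=4,suppress=True)
C={n:cam(n) for n in("top","side")}
O=[("top","blower_top",414.3,146.7),("top","lug_nose",389.3,178),("top","lug_c",351.8,161.6),("top","lug_b",361,200.5),("top","locked_mark",341.1,205.6),("top","keeper_hinge",327.9,171.1),("top","keeper_knob",337.3,149),("top","extractor",363.4,187.2),
("side","blower_top",438.9,207),("side","lug_nose",391.3,232.5),("side","lug_b",347,227.1),("side","lug_c",376.4,202.7),("side","locked_mark",329.6,228.6),("side","keeper_hinge",348.8,192.8),("side","keeper_knob",371.1,183),("side","extractor",366.4,257.6)]
def model(p):
    x,y,a,r,k=p
    e=lambda d,R_,z:[R_*np.cos(d),R_*np.sin(d),z]
    n=np.radians(100)
    ks=np.arctan2(19-72,75-98)
    L=dict(blower_top=[0,-.162,.24],lug_nose=e(n+r,.067,.146),lug_b=e(n+r-2*np.pi/3,.067,.146),lug_c=e(n+r+2*np.pi/3,.067,.146),locked_mark=e(n,.1,.1),keeper_hinge=[.098,.072,.134],keeper_knob=[.098+.058*np.cos(ks+k),.072+.058*np.sin(ks+k),.164],extractor=[0,0,0])
    c,s=np.cos(a),np.sin(a)
    return {q:np.array([x+c*v[0]-s*v[1],y+s*v[0]+c*v[1],v[2]]) for q,v in L.items()}
def f(p):
    m=model(p); return np.concatenate([proj(C[o[0]],m[o[1]])[0]-o[2:] for o in O])
s=least_squares(f,[.563,.03,.62,2.5,1.],loss="soft_l1")
print(s.x,np.degrees(s.x[2:])); print(f(s.x).reshape(-1,2).round(1)); print(model(s.x))
im=C["top"]["color"].copy()
m=model(s.x)
for n in C:
    im=cv2.resize(C[n]["color"][:,:,::-1][110:300,270:470],None,fx=4,fy=4)
    im=im.copy()
    for v in m.values():
        q=proj(C[n],v)[0]; cv2.circle(im,(int((q[0]-270+.5)*4),int((q[1]-110+.5)*4)),4,(0,0,255),1)
    t=np.linspace(0,6.28,60); 
    for rr,z in((.083,.116),(.055,.118)):
        q=proj(C[n],np.c_[s.x[0]+rr*np.cos(t),s.x[1]+rr*np.sin(t),0*t+z]); cv2.polylines(im,[((q-[269.5,109.5])*4).astype(int)],True,(0,255,0),1)
    cv2.imwrite("pics/fit_%s.png"%n,im[:600])
```

```text
['Unreachable', 'get_state', 'place_of', 'read_camera', 'sign_off', 'tip_extent', 'trace']
{'tip_extent': 0.017}
[0.5617 0.0322 0.6492 2.5236 0.9227] [ 37.1959 144.594   52.8645]
[[ 2.1 -2.9]
 [ 0.  -0.4]
 [ 1.1  3.1]
 [-1.   1.9]
 [ 2.5  1.1]
 [ 0.9 -1.4]
 [-0.2  1.6]
 [ 0.2  0.8]
 [-0.1 -1.3]
 [-0.5 -0.3]
 [-1.4 -1.9]
 [-3.1 -0.5]
 [ 1.6 -0.2]
 [ 3.1  0.5]
 [ 1.5 -0.8]
 [-0.3 -1.6]]
{'blower_top': array([ 0.6597, -0.0968,  0.24  ]), 'lug_nose': array([ 0.5754, -0.0333,  0.146 ]), 'lug_b': array([0.4981, 0.0532, 0.146 ]), 'lug_c': array([0.6117, 0.0769, 0.146 ]), 'locked_mark': array([0.4884, 0.1002, 0.1   ]), 'keeper_hinge': array([0.5963, 0.1488, 0.134 ]), 'keeper_knob': array([0.6495, 0.1258, 0.164 ]), 'extractor': array([0.5617, 0.0322, 0.    ])}
```

View pics/fit_top.png

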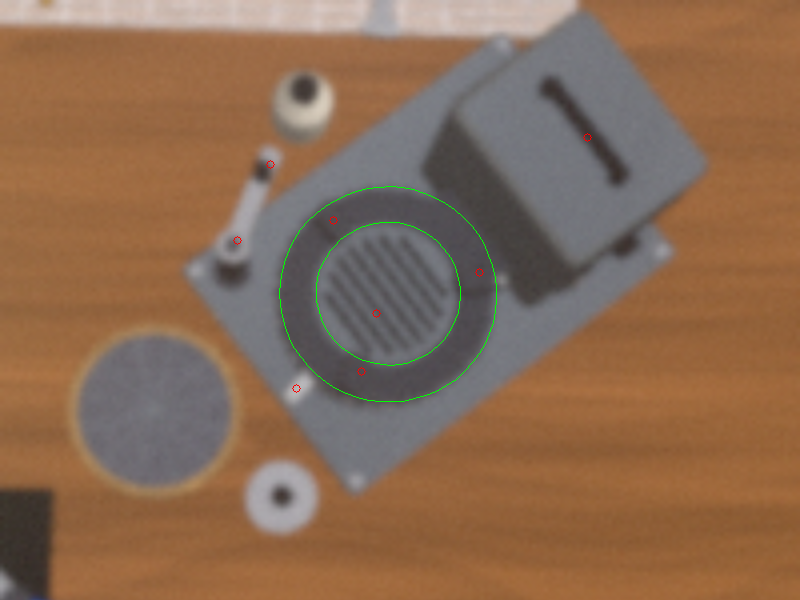

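View pics/fit_side.png

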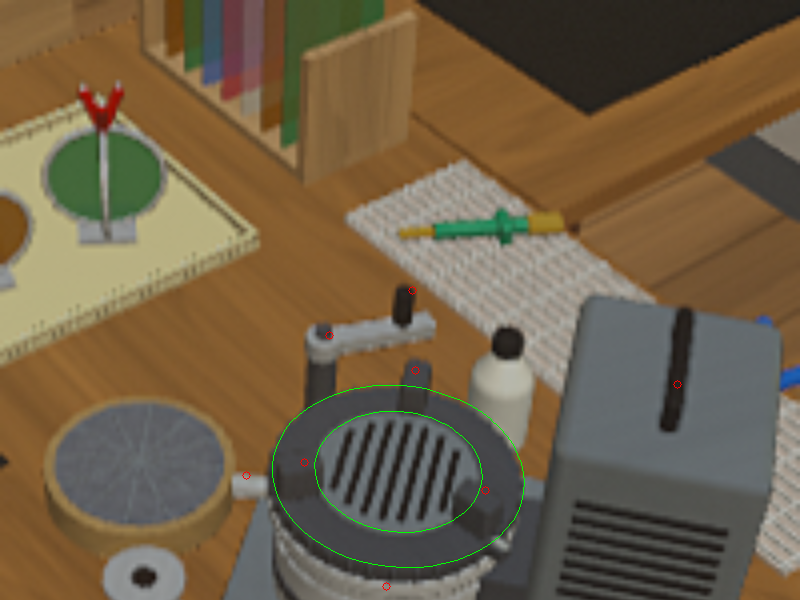

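The fit agrees with the pictures to a few mm: drum axis (0.562, 0.032), yaw about 37–38°, ring about 2.52 and keeper about 0.95. The free lug b stands at world 162°, which nearly matches the tool's current x direction. The plan is to push lug b round with the shut fingers, turning the tool about the drum's axis. I'll move in first.

```bash
python3 -m crank '[[1,-2.9,-3.2,0,0,0,0],[1,-2.9,-3.2,0,0,0,0],[1,-2.9,-3.2,0,0,0,0],[1,-2.9,-3.2,0,0,0,0],[1,-2.9,-3.2,0,0,0,0]]' 40; python3 -m crank '[[1,-2.9,-3.2,0,0,0,0],[1,-2.9,-3.2,0,0,0,0],[1,-2.9,-3.2,0,0,0,0],[1,-2.9,-3.2,0,0,0,0],[1,-2.9,-3.2,0,0,0,0]]'; python3 -m crank '[[1,-2.9,-3.2,0,0,0,0],[1,-2.9,-3.2,0,0,0,0],[1,-2.9,-3.2,0,0,0,0],[1,-2.9,-3.2,0,0,0,0],[1,0,0,0,0,0,0]]'
```

```text
time: 2.1
eef_pos: [0.2901, 0.4483, 0.2485]
tcp_rot: [0.148, 0.989, 0.0, 0.0]
contact_force: [1.1, -0.6, 0.5]
opening: 0.143
time: 2.6
eef_pos: [0.3818, 0.2527, 0.2487]
tcp_rot: [0.148, 0.989, 0.0, 0.001]
contact_force: [0.8, -0.0, -0.5]
opening: -0.001
time: 3.1
eef_pos: [0.4564, 0.0941, 0.2488]
tcp_rot: [0.151, 0.988, -0.001, 0.001]
contact_force: [0.4, 0.6, 1.3]
opening: -0.002
```

```bash
python3 -m crank '[[1,-2.6,-3.05,0,0,0,0],[1,-2.6,-3.05,0,0,0,0],[1,0,0,3,0,0,0],[1,0,0,3,0,0,0],[1,0,0,0,0,0,0]]'
python3 - <<'E'
from h import *
s=get_state(); print(s["eef_pos"],s["qpos"])
for n,(x,y) in dict(top=(270,110),side=(270,110)).items():
    c=cam(n); im=cv2.resize(c["color"][y:y+150,x:x+200,::-1],None,fx=4,fy=4)
    q=proj(c,s["eef_pos"]+[0,0,-.017])[0]; cv2.circle(im,(int((q[0]-x+.5)*4),int((q[1]-y+.5)*4)),4,(0,0,255),1)
    cv2.imwrite(f"pics/a_{n}.png",im)
E
```

```text
time: 3.6
eef_pos: [0.4834, 0.0252, 0.1839]
tcp_rot: [0.148, 0.989, 0.0, -0.005]
contact_force: [-0.9, 0.5, -1.1]
opening: 0.003
[0.48336068 0.0251541  0.18389999] [-1.58144199e-01 -7.18245937e-02  2.08946796e+00  2.97798477e-04
  1.13354183e+00 -1.43114577e+00]
```

View pics/a_top.png

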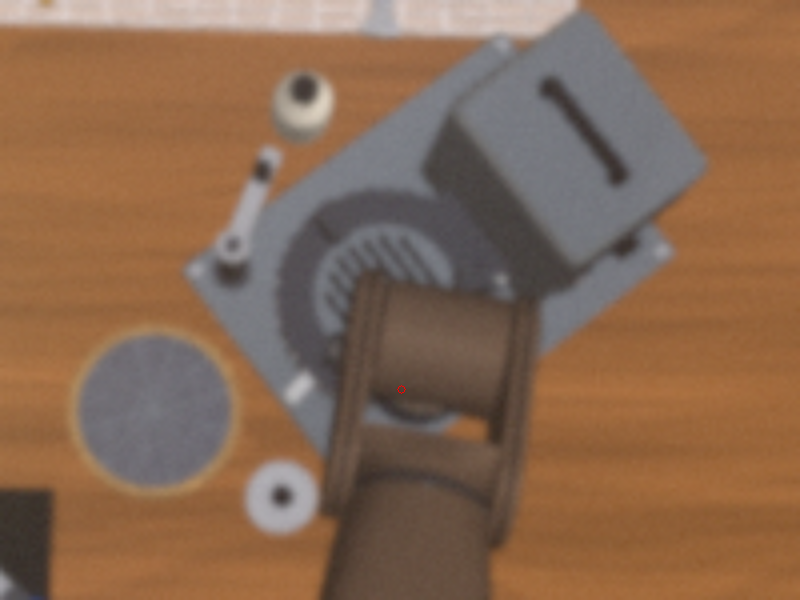

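View pics/a_side.png

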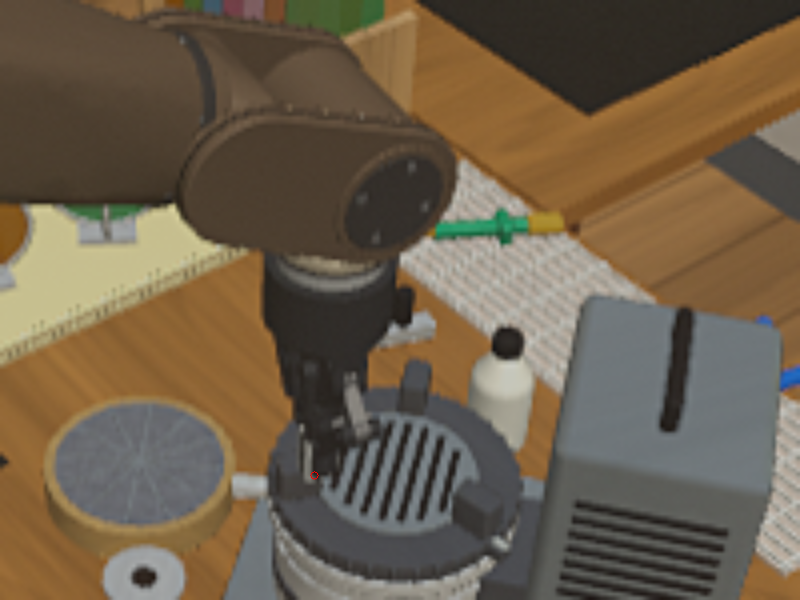

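Run:
```python
from h import *
s=get_state(); print(s["eef_pos"])
c=cam("side"); x=300;y=180
im=cv2.resize(c["color"][y:y+80,x:x+110,::-1],None,fx=7,fy=7)
d=lambda P,col:[cv2.circle(im,(int((q[0]-x+.5)*7),int((q[1]-y+.5)*7)),3,col,-1) for q in proj(c,P)]
p=s["eef_pos"]; r=R.from_quat(s["tcp_rot"]).as_matrix()
for z,col in((.167,(0,0,255)),(.117,(0,255,255))):
    P=[np.r_[(p+r@[a*.011,b*.0145,0])[:2],z] for a in(-1,1) for b in(-1,1)]; d(P,col)
ang=np.radians(162); e=np.array([np.cos(ang),np.sin(ang)]); t=np.array([-e[1],e[0]])
for z,col in((.146,(0,255,0)),(.116,(255,0,255))):
    d([np.r_[np.array([.562,.032])+e*(.067+a*.015)+t*b*.009,z] for a in(-1,1) for b in(-1,1)],col)
cv2.imwrite("pics/b.png",im)
```

```text
[0.48621599 0.02495726 0.18842873]
```

View pics/b.png

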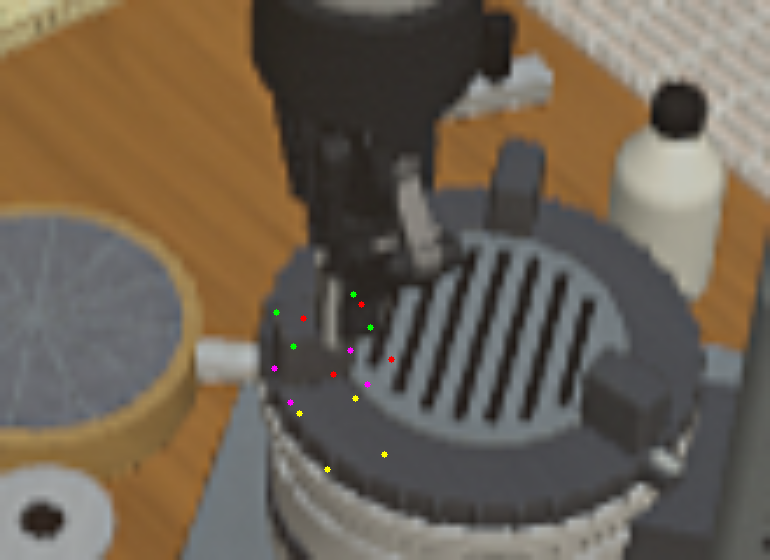

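The side crop (7× zoom) shows the fingertip at about (350,345), just in front of lug b at (310,350), which is the counterclockwise side. I'll back off a few mm more, then go down so the tips stand at z ≈ 0.122.

```bash
python3 -m crank '[[1,0,-0.8,0,0,0,0],[1,0,0,2,0,0,0],[1,0,0,2,0,0,0],[1,0,0,0.9,0,0,0],[1,0,0,0,0,0,0]]'; python3 -m crank '[[1,0,0,0,0,0,0],[1,0,0,0,0,0,0]]';python3 - <<'E'
from h import *
s=get_state(); print(s["eef_pos"])
c=cam("side"); x=300;y=180
im=cv2.resize(c["color"][y:y+80,x:x+110,::-1],None,fx=7,fy=7)
cv2.imwrite("pics/b2.png",im)
E
```

```text
time: 4.25
eef_pos: [0.4837, 0.0166, 0.139]
tcp_rot: [0.148, 0.989, -0.0, -0.001]
contact_force: [-0.2, 0.6, -0.5]
opening: -0.001
time: 4.45
eef_pos: [0.4851, 0.0165, 0.1408]
tcp_rot: [0.148, 0.989, -0.0, 0.001]
contact_force: [-0.4, -0.0, 0.3]
opening: -0.0
[0.48512312 0.01649127 0.14078837]
```

View pics/b2.png

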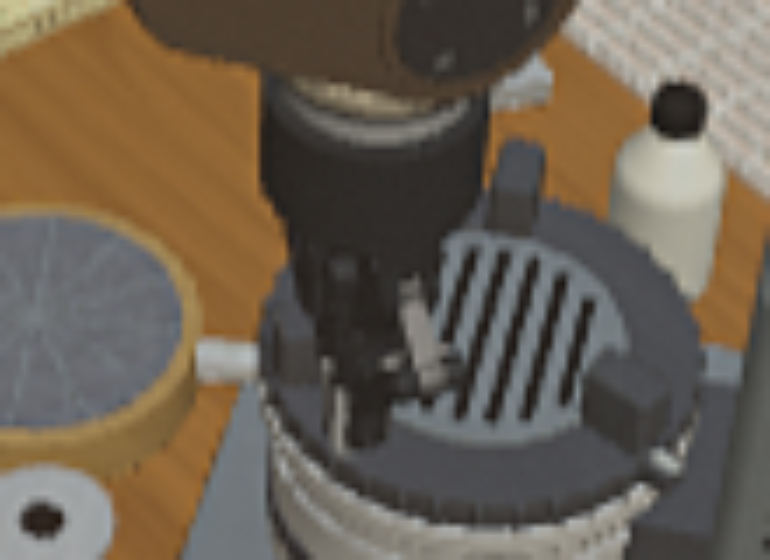

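```bash
cat > chk.py <<'E'
from h import *
s=get_state(); p=s["eef_pos"]; r=R.from_quat(s["tcp_rot"]).as_matrix()
v=r.T@(np.array([.562,.032,.139])-p)*1000
print("centre in tool mm",v.round(1),"x angle",np.degrees(np.arctan2(r[1,0],r[0,0])).round(1),"tilt",np.degrees(np.arccos(-r[2,2])).round(1),"force tool",(r.T@s["contact_force"]).round(1),"q",s["qpos"].round(2),"t",s["time"])
E
python3 -m crank '[[1,0,0.7,0,0,0,0],[1,0,0.7,0,0,0,0],[1,0.18,0.61,0,0,0,5],[1,0.18,0.61,0,0,0,5],[1,0,0,0,0,0,0]]'; python3 chk.py
```

```text
time: 5.0
eef_pos: [0.4894, 0.0432, 0.1397]
tcp_rot: [0.233, 0.972, -0.0, 0.001]
contact_force: [0.3, -0.7, -0.4]
opening: 0.002
centre in tool mm [-69.8  22.9   0.7] x angle 153.0 tilt 0.1 force tool [-0.6 -0.5  0.4] q [-0.12 -0.    2.11 -0.    1.03 -1.22] t 5.0
```

```bash
python3 -m crank '[[1,0.18,0.61,0,0,0,5],[1,0.18,0.61,0,0,0,5],[1,0.18,0.61,0,0,0,5],[1,0.18,0.61,0,0,0,5],[1,0,0,0,0,0,0]]'; python3 chk.py
python3 - <<'E'
from h import *
c=cam("side"); x=300;y=160
im=cv2.resize(c["color"][y:y+100,x:x+130,::-1],None,fx=6,fy=6)
cv2.imwrite("pics/b3.png",im)
E
```

```text
time: 5.5
eef_pos: [0.497, 0.0671, 0.1395]
tcp_rot: [0.398, 0.917, -0.0, 0.0]
contact_force: [-0.5, -0.6, 1.5]
opening: 0.002
centre in tool mm [-70.   23.5   0.5] x angle 133.1 tilt 0.0 force tool [-0.1 -0.8 -1.5] q [-0.07  0.02  2.09 -0.    1.03 -0.82] t 5.5
```

View pics/b3.png

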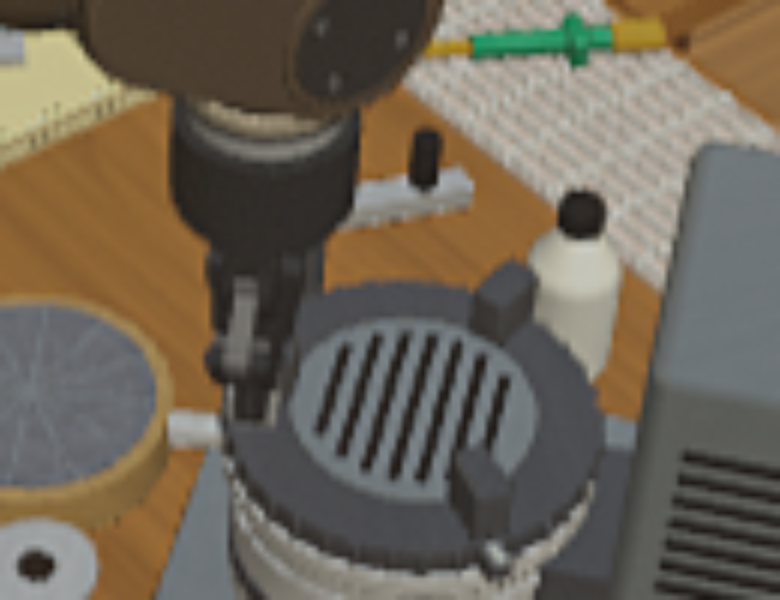

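The ring follows: the nose has moved from the right edge to the bottom, about (495,555) in this crop. Forces are small, so I'll carry on.

```bash
python3 -m crank '[[1,0.18,0.61,0,0,0,5],[1,0.18,0.61,0,0,0,5],[1,0.18,0.61,0,0,0,5],[1,0.18,0.61,0,0,0,5],[1,0.18,0.61,0,0,0,5]]';python3 -m crank '[[1,0.18,0.61,0,0,0,5],[1,0.18,0.61,0,0,0,5],[1,0.18,0.61,0,0,0,5],[1,0.18,0.61,0,0,0,5],[1,0,0,0,0,0,0]]'; python3 chk.py
python3 - <<'E'
from h import *
c=cam("side"); x=300;y=160
im=cv2.resize(c["color"][y:y+100,x:x+130,::-1],None,fx=6,fy=6)
cv2.imwrite("pics/b4.png",im)
E
```

```text
time: 6.05
eef_pos: [0.5164, 0.0905, 0.1393]
tcp_rot: [0.588, 0.809, -0.001, -0.001]
contact_force: [-3.9, -3.2, 3.2]
opening: 0.005
time: 6.55
eef_pos: [0.5397, 0.1024, 0.139]
tcp_rot: [0.719, 0.695, -0.0, -0.001]
contact_force: [-1.2, -1.7, 0.5]
opening: 0.001
centre in tool mm [-69.6  24.6  -0.1] x angle 88.1 tilt 0.1 force tool [-1.7 -1.2 -0.5] q [0.   0.13 1.97 0.   1.04 0.04] t 6.55
```

View pics/b4.png

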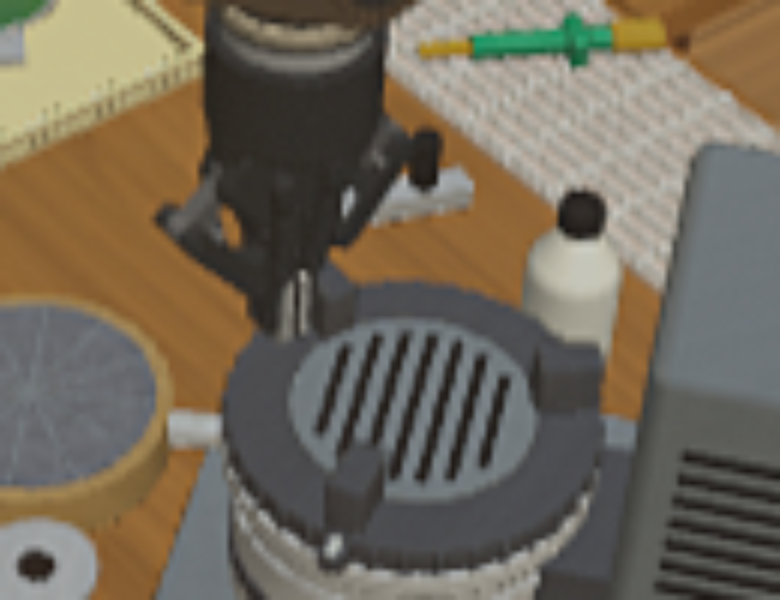

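```bash
python3 -m crank '[[1,0.18,0.61,0,0,0,5],[1,0.18,0.61,0,0,0,5],[1,0.18,0.61,0,0,0,5],[1,0.18,0.61,0,0,0,5],[1,0,0,0,0,0,0]]';python3 chk.py; python3 -m crank '[[1,0.18,0.61,0,0,0,5],[1,0.18,0.61,0,0,0,5],[1,0.18,0.61,0,0,0,5],[1,0.18,0.61,0,0,0,5],[1,0,0,0,0,0,0]]'; python3 chk.py
python3 - <<'E'
from h import *
c=cam("side"); x=300;y=160
im=cv2.resize(c["color"][y:y+100,x:x+130,::-1],None,fx=6,fy=6)
cv2.imwrite("pics/b5.png",im)
E
```

```text
time: 7.1
eef_pos: [0.5647, 0.1053, 0.1389]
tcp_rot: [0.829, 0.56, -0.0, -0.001]
contact_force: [-3.1, -0.9, 0.1]
opening: -0.001
centre in tool mm [-69.   24.9  -0.2] x angle 68.1 tilt 0.1 force tool [-2.  -2.6 -0.1] q [0.01 0.18 1.91 0.   1.05 0.39] t 7.1
time: 7.6
eef_pos: [0.5892, 0.0996, 0.1388]
tcp_rot: [0.913, 0.408, -0.0, -0.001]
contact_force: [-2.1, 0.7, 0.8]
opening: 0.004
centre in tool mm [-68.5  24.9  -0.2] x angle 48.1 tilt 0.1 force tool [-0.9 -2.1 -0.8] q [-0.    0.23  1.86  0.    1.06  0.73] t 7.6
```

View pics/b5.png

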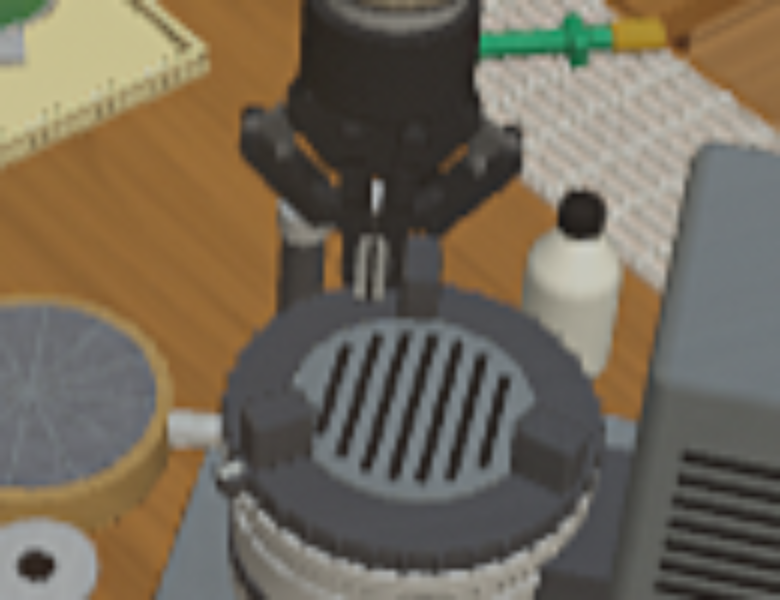

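The nose is now at the left, about (230,475), approaching the locked mark at (195,430). About 25° remain.

```bash
python3 -m crank '[[1,0.18,0.61,0,0,0,5],[1,0.18,0.61,0,0,0,5],[1,0.18,0.61,0,0,0,5],[1,0.18,0.61,0,0,0,5],[1,0,0,0,0,0,0]]';python3 chk.py;  python3 - <<'E'
from h import *
c=cam("side"); x=300;y=160
im=cv2.resize(c["color"][y:y+100,x:x+130,::-1],None,fx=6,fy=6)
cv2.imwrite("pics/b6.png",im)
E
```

```text
time: 8.15
eef_pos: [0.6105, 0.0859, 0.1388]
tcp_rot: [0.97, 0.243, -0.0, -0.001]
contact_force: [-2.5, 1.4, 0.1]
opening: 0.001
centre in tool mm [-68.2  24.7  -0.2] x angle 28.1 tilt 0.1 force tool [-1.6 -2.4 -0.1] q [-0.02  0.27  1.81  0.    1.06  1.06] t 8.15
```

View pics/b6.png

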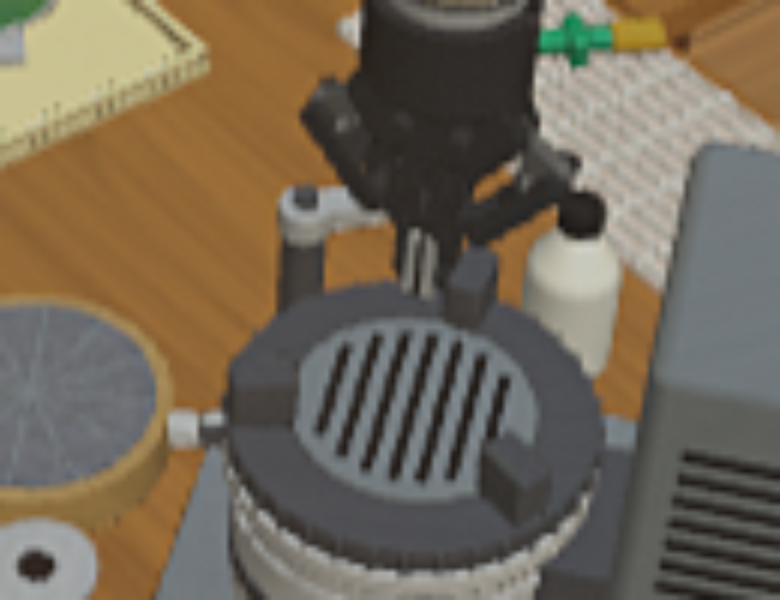

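```bash
python3 -m crank '[[1,0.11,0.36,0,0,0,3],[1,0,0,0,0,0,0]]';python3 chk.py; python3 -m crank '[[1,0.11,0.36,0,0,0,3],[1,0,0,0,0,0,0]]';python3 chk.py;  python3 - <<'E'
from h import *
c=cam("side"); x=300;y=160
im=cv2.resize(c["color"][y:y+100,x:x+130,::-1],None,fx=6,fy=6)
cv2.imwrite("pics/b7.png",im)
E
```

```text
time: 8.4
eef_pos: [0.613, 0.0835, 0.1389]
tcp_rot: [0.976, 0.217, -0.0, -0.001]
contact_force: [-3.7, 2.0, -0.4]
opening: -0.0
centre in tool mm [-68.1  25.   -0.1] x angle 25.1 tilt 0.1 force tool [-2.5 -3.4  0.4] q [-0.03  0.27  1.8   0.    1.07  1.1 ] t 8.4
time: 8.6
eef_pos: [0.6156, 0.0806, 0.1389]
tcp_rot: [0.981, 0.192, -0.0, -0.0]
contact_force: [-3.2, 2.7, -0.9]
opening: -0.002
centre in tool mm [-68.   24.9  -0.1] x angle 22.1 tilt 0.1 force tool [-2.  -3.7  0.9] q [-0.03  0.28  1.8   0.    1.07  1.15] t 8.6
```

View pics/b7.png

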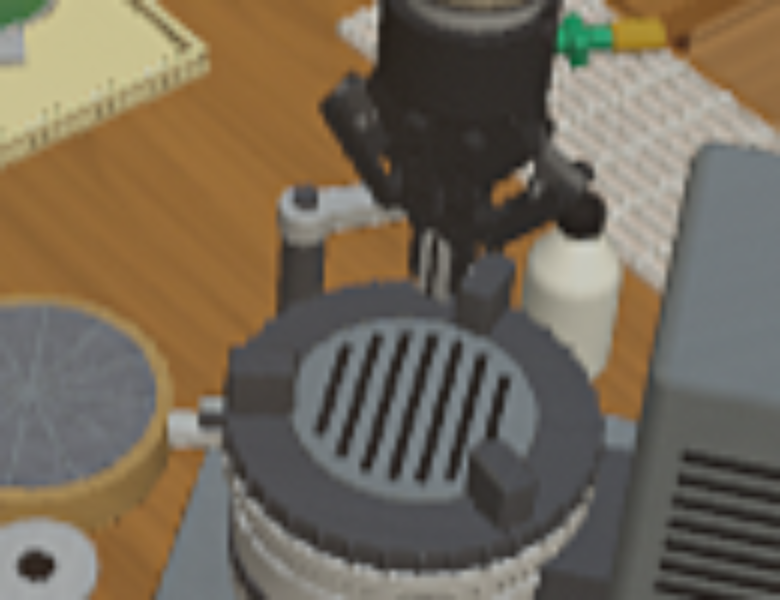

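The nose now stands over the mark. I'll push gently on in 1–2° steps to feel for the stop.

```bash
python3 -m crank '[[1,0.07,0.24,0,0,0,2],[1,0,0,0,0,0,0]]'|grep force;python3 chk.py; python3 -m crank '[[1,0.07,0.24,0,0,0,2],[1,0,0,0,0,0,0]]'|grep force;python3 chk.py;  python3 - <<'E'
from h import *
c=cam("side"); x=300;y=160
im=cv2.resize(c["color"][y:y+100,x:x+130,::-1],None,fx=6,fy=6)
cv2.imwrite("pics/b8.png",im)
for k,z in(("lug_nose",.146),("lug_b",.146),("locked_mark",.1)):
    for r in place_of(k,"side")[:3]: print(k,round(r["p"],2),at_z(c,r["location"],z).round(3))
E
```

```text
contact_force: [-3.4, 2.6, -1.5]
centre in tool mm [-67.9  24.8  -0.1] x angle 20.1 tilt 0.0 force tool [-2.3 -3.6  1.5] q [-0.04  0.28  1.79  0.    1.07  1.18] t 8.85
contact_force: [-2.9, 3.7, -1.9]
centre in tool mm [-67.9  24.6  -0.1] x angle 18.0 tilt 0.0 force tool [-1.6 -4.4  1.9] q [-0.04  0.28  1.79  0.    1.07  1.22] t 9.05
lug_nose 0.78 [0.512 0.078 0.146]
lug_b 0.74 [ 0.542 -0.048  0.146]
lug_b 0.6 [0.625 0.041 0.146]
locked_mark 0.98 [0.482 0.091 0.1  ]
locked_mark 0.56 [0.423 0.126 0.1  ]
locked_mark 0.52 [0.645 0.034 0.1  ]
```

View pics/b8.png

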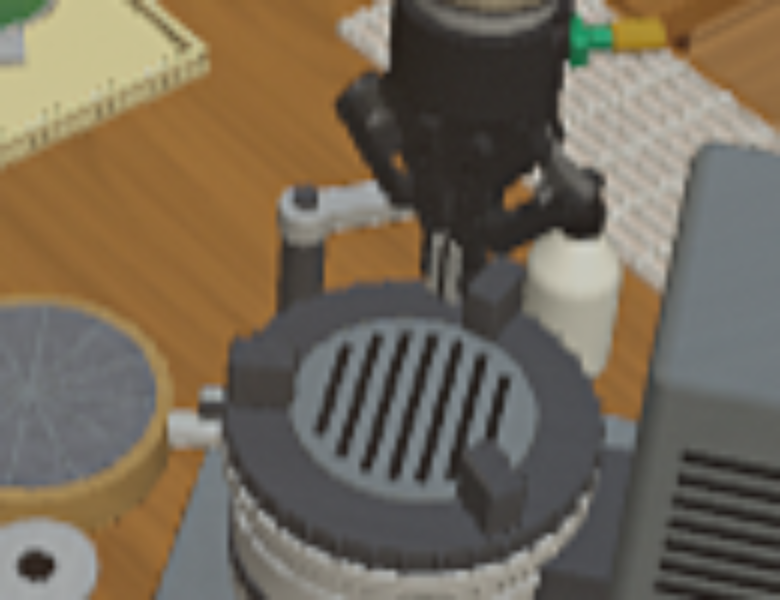

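```bash
python3 -m crank '[[1,0.05,0.18,0,0,0,1.5],[1,0,0,0,0,0,0]]'|grep force;python3 chk.py; python3 -m crank '[[1,0.05,0.18,0,0,0,1.5],[1,0,0,0,0,0,0]]'|grep force;python3 chk.py; python3 -m crank '[[1,0.03,0.12,0,0,0,1],[1,0,0,0,0,0,0]]'|grep force;python3 chk.py
```

```text
contact_force: [-2.5, 5.8, -2.7]
centre in tool mm [-67.7  25.1  -0. ] x angle 16.4 tilt 0.1 force tool [-0.7 -6.3  2.7] q [-0.04  0.29  1.79  0.    1.07  1.24] t 9.45
contact_force: [-4.6, 9.2, -2.0]
centre in tool mm [-67.4  26.8  -0.1] x angle 14.9 tilt 0.3 force tool [ -2.1 -10.1   2. ] q [-0.04  0.29  1.79  0.01  1.07  1.27] t 9.65
contact_force: [-4.9, 11.6, -0.9]
centre in tool mm [-67.2  28.   -0.1] x angle 13.9 tilt 0.4 force tool [ -2.  -12.4   1. ] q [-0.04  0.29  1.79  0.01  1.07  1.28] t 9.85
```

Force is climbing to 12 N and the finger has stalled, so the ring is at its stop. I'll back off, lift and check.

```bash
python3 -m crank '[[1,0,-0.5,0,0,0,0],[1,0,-0.7,0,0,0,0],[1,0,0,-3,0,0,0],[1,0,0,-4,0,0,0],[1,-4,0,0,0,0,0]]'; python3 -m crank '[[1,-4,0,0,0,0,0],[1,-4,0,0,0,0,0],[1,-4,0,0,0,0,0],[1,0,0,0,0,0,0]]'
python3 - <<'E'
from h import *
H=dict(lug_nose=.146,lug_b=.146,locked_mark=.1,keeper_hinge=.134,keeper_knob=.164)
for n in("top","side"):
    c=cam(n); save(c,n+"1.png"); 
    for k,z in H.items():
        for r in place_of(k,n)[:3]: print(n,k,round(r["p"],2),at_z(c,r["location"],z).round(4))
    cv2.imwrite(f"pics/c_{n}.png",cv2.resize(c["color"][110:250,270:470,::-1],None,fx=4,fy=4))
E
```

```text
time: 10.35
eef_pos: [0.5874, 0.073, 0.2187]
tcp_rot: [0.993, 0.121, 0.01, 0.002]
contact_force: [1.4, -1.3, 1.2]
opening: -0.0
time: 10.75
eef_pos: [0.4601, 0.0441, 0.2088]
tcp_rot: [0.993, 0.121, -0.0, 0.001]
contact_force: [0.5, -0.1, -0.0]
opening: 0.005
top lug_nose 0.75 [0.5157 0.084  0.146 ]
top lug_nose 0.36 [0.5989 0.4529 0.146 ]
top lug_b 0.97 [0.6325 0.0405 0.146 ]
top lug_b 0.58 [ 0.5506 -0.0324  0.146 ]
top locked_mark 0.63 [0.4856 0.103  0.1   ]
top locked_mark 0.28 [0.4151 0.1072 0.1   ]
top keeper_hinge 0.67 [0.5927 0.1484 0.134 ]
top keeper_hinge 0.21 [ 0.5483 -0.0313  0.134 ]
top keeper_knob 0.48 [0.6581 0.1266 0.164 ]
side lug_nose 0.65 [0.5173 0.089  0.146 ]
side lug_b 0.69 [ 0.5478 -0.034   0.146 ]
side lug_b 0.25 [0.4584 0.0593 0.146 ]
side locked_mark 0.71 [0.4837 0.1008 0.1   ]
side keeper_hinge 0.47 [0.5897 0.1632 0.134 ]
side keeper_knob 0.59 [0.6436 0.1254 0.164 ]
```

View pics/c_top.png

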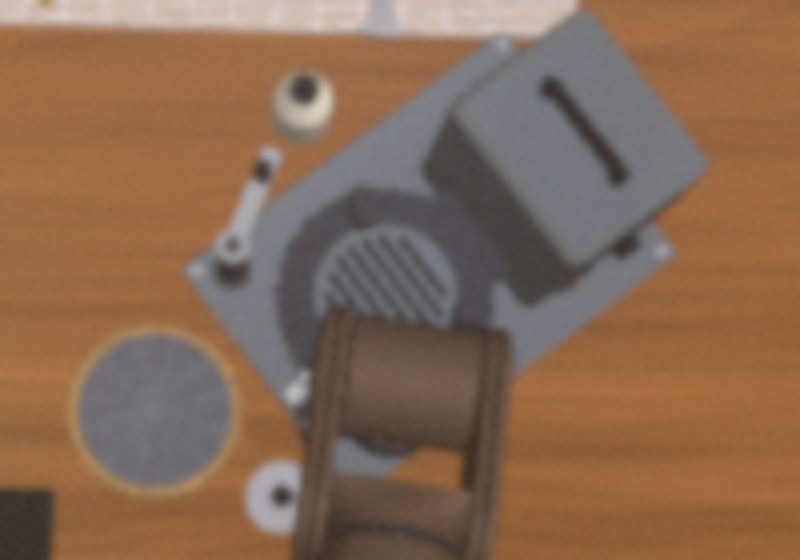

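View pics/c_side.png

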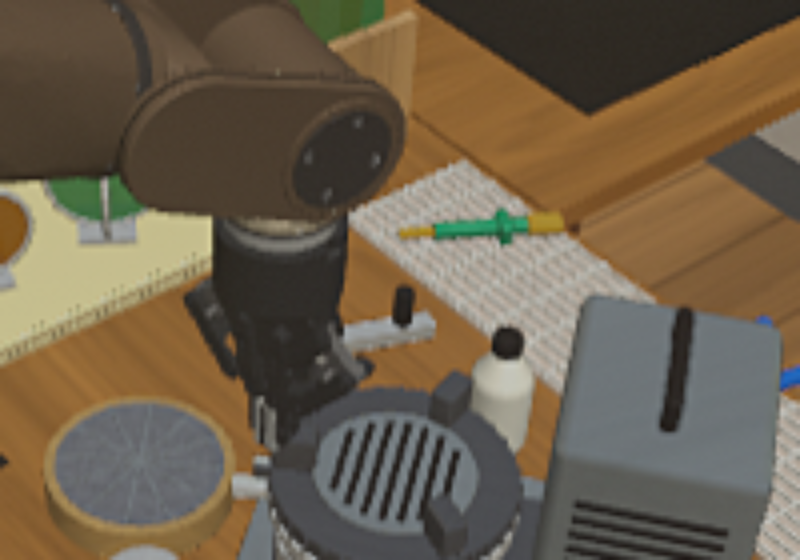

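Top view: lug b's side now sits at (365,215). It was lug c's at (325,228) at the start, so it is at world ≈ 15–16°, which is the locked place less the stop margin. In the side view the nose (262,465) stands over the mark (250,487), and lug c reads 258.7° against 258° when locked. The ring is home. Next is the keeper: go over it, turn the tool, and come down outside the knob.

```bash
python3 -m crank '[[1,4.42,-1.2,0,0,0,0],[1,4.42,-1.2,0,0,0,0],[1,4.42,-1.2,0,0,0,0],[1,4.42,-1.2,0,0,0,0],[1,4.42,-1.2,0,0,0,0]]'; python3 -m crank '[[1,0,0,0,0,0,-7.6],[1,0,0,0,0,0,-7.6],[1,0,0,0,0,0,-7.6],[1,0,0,0,0,0,-7.6],[1,0,0,0,0,0,-7.6]]'; python3 -m crank '[[1,0,0,0,0,0,-7.5],[1,0,0,0,0,0,-7.5],[1,0,0,0,0,0,0],[1,0,0,0,0,0,0]]';  python3 chk.py
cat > chk2.py <<'E'
from h import *
s=get_state(); p=s["eef_pos"]; r=R.from_quat(s["tcp_rot"]).as_matrix()
v=r.T@(np.array([.595,.150,.139])-p)*1000
print(p.round(4),"hinge in tool mm",v.round(1),"x angle",np.degrees(np.arctan2(r[1,0],r[0,0])).round(1),"force tool",(r.T@s["contact_force"]).round(1),"q",s["qpos"].round(2),"t",s["time"])
E
python3 chk2.py;python3 - <<'E'
from h import *
for n in("top","side"):
    c=cam(n); cv2.imwrite(f"pics/d_{n}.png",cv2.resize(c["color"][110:250,270:470,::-1],None,fx=4,fy=4))
E
```

```text
time: 11.85
eef_pos: [0.6652, 0.1577, 0.2088]
tcp_rot: [0.993, 0.121, -0.0, 0.0]
contact_force: [1.0, -0.6, 0.5]
opening: 0.0
time: 12.35
eef_pos: [0.6637, 0.1567, 0.2087]
tcp_rot: [0.898, 0.44, -0.0, -0.0]
contact_force: [0.7, 0.3, 0.0]
opening: 0.001
time: 12.75
eef_pos: [0.6637, 0.1566, 0.209]
tcp_rot: [0.835, 0.55, -0.0, -0.0]
contact_force: [0.4, -0.1, -0.7]
opening: -0.001
centre in tool mm [-154.6  -44.3   70. ] x angle 66.8 tilt 0.0 force tool [0.  0.4 0.7] q [ 0.08  0.33  1.59 -0.    1.22  0.49] t 12.75
[0.6637 0.1566 0.209 ] hinge in tool mm [-33.1 -60.5  70. ] x angle 66.8 force tool [0.  0.4 0.7] q [ 0.08  0.33  1.59 -0.    1.22  0.49] t 12.75
```

View pics/d_side.png

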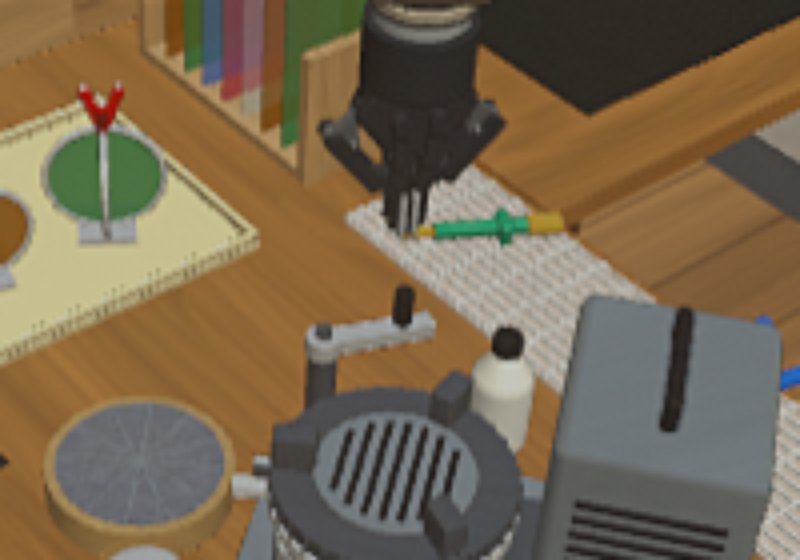

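The tool hangs beyond the keeper (tips at about 405,230) and the knob is at (403,303), with the way down clear.

```bash
python3 -m crank '[[1,0,0,2.5,0,0,0],[1,0,0,2.3,0,0,0],[1,0,0,0,0,0,0],[1,0,0,0,0,0,0]]'|head -2; python3 chk2.py;python3 - <<'E'
from h import *
for n in("top","side"):
    c=cam(n); cv2.imwrite(f"pics/e_{n}.png",cv2.resize(c["color"][110:250,270:470,::-1],None,fx=4,fy=4))
E
```

```text
time: 13.25
eef_pos: [0.6635, 0.1566, 0.1611]
[0.6635 0.1566 0.1611] hinge in tool mm [-32.9 -60.4  22.2] x angle 66.9 force tool [-0.4 -0.6 -0.3] q [ 0.08  0.38  1.63 -0.    1.14  0.49] t 13.25
```

View pics/e_side.png

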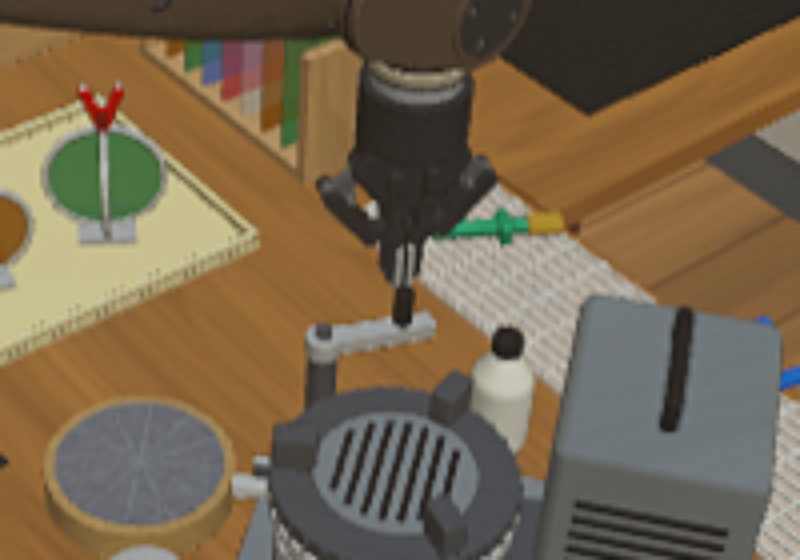

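The fingers stand behind the knob at (403,305), on its outer side. Now I'll push along -x and turn about the hinge.

```bash
python3 -m crank '[[1,-0.7,0,0,0,0,0],[1,-0.6,0,0,0,0,0],[1,-0.51,0.13,0,0,0,5],[1,-0.51,0.13,0,0,0,5],[1,0,0,0,0,0,0]]'|head -2; python3 chk2.py; python3 -m crank '[[1,-0.41,0.11,0,0,0,4],[1,-0.41,0.11,0,0,0,4],[1,-0.41,0.11,0,0,0,4],[1,-0.41,0.11,0,0,0,4],[1,0,0,0,0,0,0]]'|head -2; python3 chk2.py;python3 - <<'E'
from h import *
for n in("top","side"):
    c=cam(n); cv2.imwrite(f"pics/f_{n}.png",cv2.resize(c["color"][110:250,270:470,::-1],None,fx=4,fy=4))
E
```

```text
time: 13.85
eef_pos: [0.6567, 0.1333, 0.1623]
[0.6567 0.1333 0.1623] hinge in tool mm [-19.8 -60.8  23.2] x angle 56.9 force tool [ 0.2  0.3 -0.3] q [ 0.05  0.35  1.66 -0.    1.13  0.63] t 13.85
time: 14.35
eef_pos: [0.6497, 0.1184, 0.1619]
[0.6497 0.1184 0.1619] hinge in tool mm [-20.5 -59.8  22.9] x angle 41.0 force tool [-0.2  0.  -0.4] q [ 0.03  0.33  1.68 -0.    1.13  0.88] t 14.35
```

View pics/f_side.png

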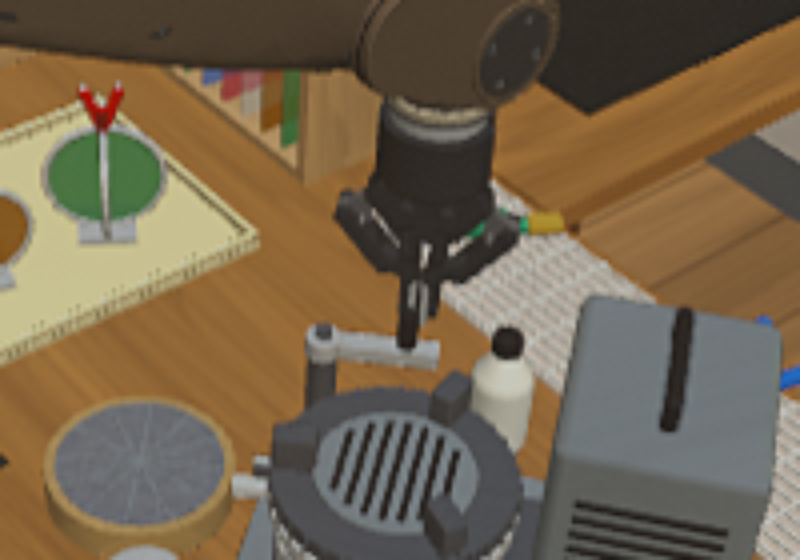

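The keeper is following, with the bar now pointing right at (390,347). I'll continue.

```bash
python3 -m crank '[[1,-0.41,0.14,0,0,0,4],[1,-0.41,0.14,0,0,0,4],[1,-0.41,0.14,0,0,0,4],[1,-0.41,0.14,0,0,0,4],[1,0,0,0,0,0,0]]'|head -2; python3 chk2.py; python3 -m crank '[[1,-0.31,0.1,0,0,0,3],[1,-0.31,0.1,0,0,0,3],[1,0,0,0,0,0,0]]'|head -2; python3 chk2.py;python3 - <<'E'
from h import *
for n in("top","side"):
    c=cam(n); cv2.imwrite(f"pics/g_{n}.png",cv2.resize(c["color"][110:250,270:470,::-1],None,fx=4,fy=4))
E
```

```text
time: 14.95
eef_pos: [0.6392, 0.1048, 0.1614]
[0.6392 0.1048 0.1614] hinge in tool mm [-20.9 -59.6  22.4] x angle 25.0 force tool [-0.3  0.7  0.6] q [ 0.01  0.31  1.72 -0.    1.12  1.14] t 14.95
time: 15.25
eef_pos: [0.6344, 0.1006, 0.1614]
[0.6344 0.1006 0.1614] hinge in tool mm [-21.1 -59.6  22.4] x angle 19.1 force tool [-1.   0.4  0.1] q [-0.    0.3   1.73 -0.    1.12  1.24] t 15.25
```

View pics/g_side.png

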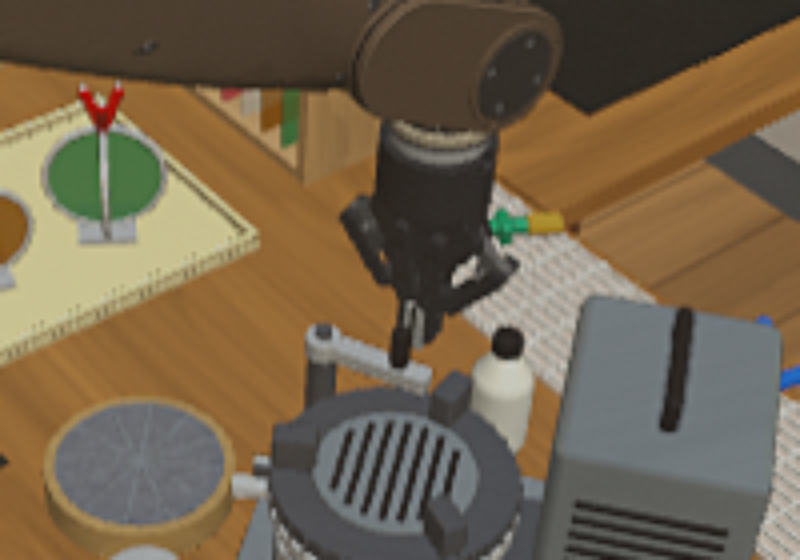

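```bash
python3 -m crank '[[1,-0.31,0.1,0,0,0,3],[1,-0.31,0.1,0,0,0,3],[1,0,0,0,0,0,0]]'|head -2; python3 chk2.py;python3 -m crank '[[1,-0.31,0.1,0,0,0,3],[1,0,0,0,0,0,0]]'|head -2; python3 chk2.py;python3 -m crank '[[1,-0.2,0.07,0,0,0,2],[1,0,0,0,0,0,0]]'|head -2; python3 chk2.py;python3 - <<'E'
from h import *
for n in("top","side"):
    c=cam(n); cv2.imwrite(f"pics/i_{n}.png",cv2.resize(c["color"][110:250,270:470,::-1],None,fx=4,fy=4))
E
```

```text
time: 15.65
eef_pos: [0.6291, 0.0968, 0.1613]
[0.6291 0.0968 0.1613] hinge in tool mm [-21.2 -59.5  22.3] x angle 13.0 force tool [-0.5  0.6 -0.6] q [-0.01  0.28  1.74 -0.    1.11  1.34] t 15.65
time: 15.85
eef_pos: [0.6264, 0.0952, 0.1614]
[0.6264 0.0952 0.1614] hinge in tool mm [-21.3 -59.4  22.4] x angle 10.1 force tool [-0.1  0.2  0.2] q [-0.01  0.28  1.75 -0.    1.11  1.39] t 15.85
time: 16.05
eef_pos: [0.6257, 0.0946, 0.1615]
[0.6257 0.0946 0.1615] hinge in tool mm [-22.7 -59.2  22.4] x angle 8.0 force tool [ 6.3 -0.8  2.3] q [-0.01  0.27  1.76  0.    1.11  1.42] t 16.05
```

View pics/i_side.png

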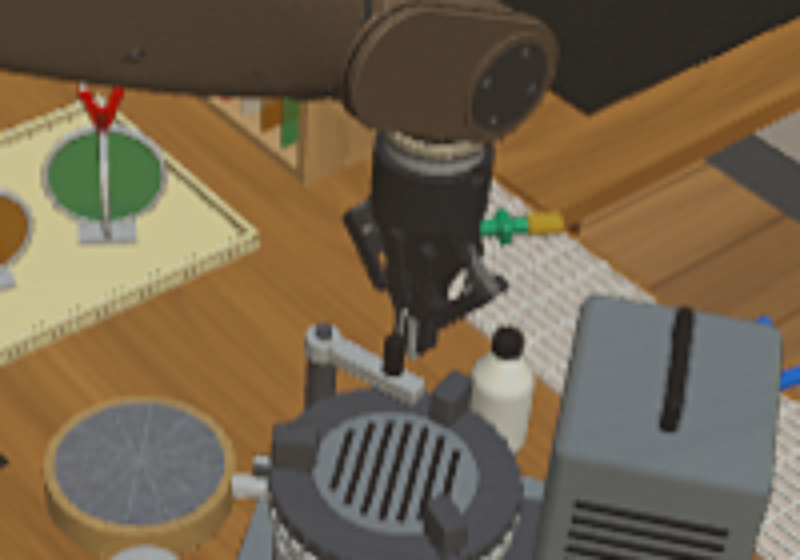

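Force jumped to 6 N, so it looks like the stop. One more small nudge, then I'll retract and measure.

```bash
python3 -m crank '[[1,-0.15,0,0,0,0,0],[1,0,0,0,0,0,0],[1,0,0,0,0,0,0]]'|head -2; python3 chk2.py; python3 -m crank '[[1,0.8,0,0,0,0,0],[1,0.8,0,0,0,0,0],[1,0,0,-4,0,0,0],[1,0,0,-4,0,0,0],[1,0,-4.5,0,0,0,0]]'; python3 -m crank '[[1,0,-4.5,0,0,0,0],[1,0,-4.5,0,0,0,0],[1,0,-4.5,0,0,0,0],[1,0,0,0,0,0,0],[1,0,0,0,0,0,0]]';python3 - <<'E'
from h import *
H=dict(lug_nose=.146,lug_b=.146,locked_mark=.1,keeper_hinge=.134,keeper_knob=.164)
for n in("top","side"):
    c=cam(n)
    for k,z in H.items():
        for r in place_of(k,n)[:3]: print(n,k,round(r["p"],2),at_z(c,r["location"],z).round(4))
    cv2.imwrite(f"pics/j_{n}.png",cv2.resize(c["color"][110:250,270:470,::-1],None,fx=4,fy=4))
E
```

```text
time: 16.45
eef_pos: [0.6255, 0.0946, 0.1616]
[0.6255 0.0946 0.1616] hinge in tool mm [-22.6 -59.2  22.5] x angle 8.0 force tool [ 8.6 -1.9  4.2] q [-0.01  0.27  1.76  0.    1.1   1.42] t 16.45
time: 16.95
eef_pos: [0.6372, 0.1373, 0.2494]
tcp_rot: [0.998, 0.067, 0.006, 0.001]
contact_force: [0.1, 0.9, 0.4]
opening: -0.0
time: 17.45
eef_pos: [0.6136, 0.2753, 0.241]
tcp_rot: [0.997, 0.071, -0.001, 0.001]
contact_force: [0.0, -0.1, 0.4]
opening: -0.0
top lug_nose 0.91 [0.5136 0.0842 0.146 ]
top lug_nose 0.72 [0.623  0.0415 0.146 ]
top lug_b 0.59 [ 0.5501 -0.0261  0.146 ]
top lug_b 0.55 [0.5405 0.0471 0.146 ]
top locked_mark 0.86 [0.5034 0.1078 0.1   ]
top keeper_hinge 0.73 [0.5887 0.1492 0.134 ]
top keeper_hinge 0.58 [0.493  0.4606 0.134 ]
top keeper_hinge 0.46 [ 0.6838 -0.1047  0.134 ]
top keeper_knob 0.72 [0.6137 0.0918 0.164 ]
top keeper_knob 0.58 [0.6013 0.4493 0.164 ]
side lug_nose 0.67 [0.5082 0.0836 0.146 ]
side lug_b 0.74 [ 0.5473 -0.0395  0.146 ]
side lug_b 0.59 [0.6221 0.0396 0.146 ]
side lug_b 0.48 [0.6152 0.0985 0.146 ]
side locked_mark 0.97 [0.4885 0.1019 0.1   ]
side keeper_hinge 0.83 [0.5817 0.1531 0.134 ]
side keeper_knob 0.65 [0.6101 0.0828 0.164 ]
```

View pics/j_side.png

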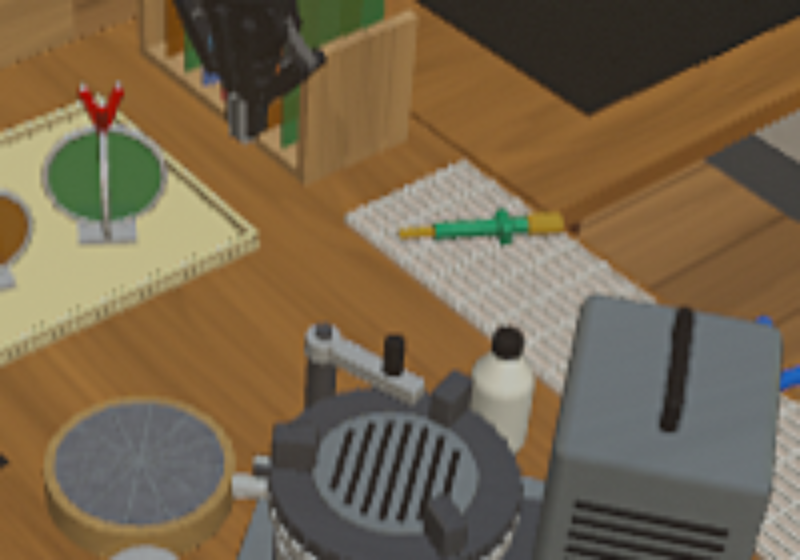

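View pics/j_top.png

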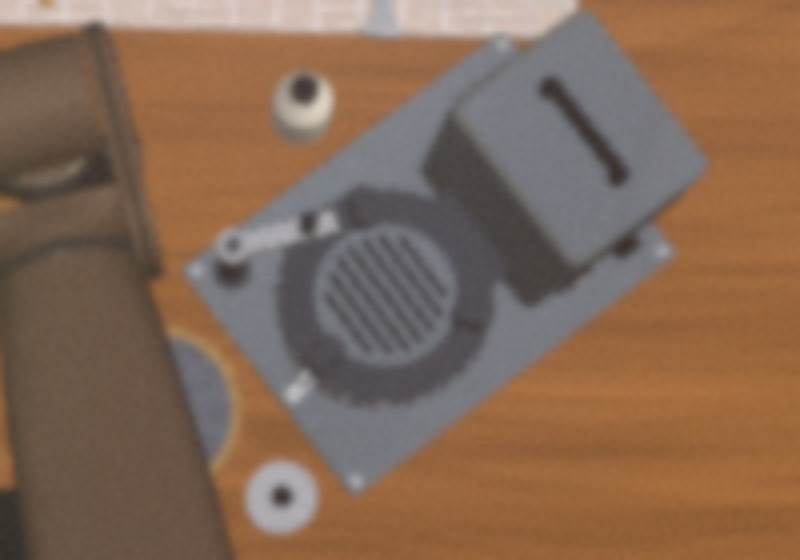

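The side view shows the bar lying along the ring, its end at (415,388) behind lug b at (452,397). The knob measures (0.612, 0.090) against (0.609, 0.093) predicted for shut. I'll run one joint fit over the new sightings, and check that the surroundings stayed put.

Run:
```python
from h import *
from scipy.optimize import least_squares
C={n:cam(n) for n in("top","side")}
z=dict(lug=.146)
W=[("lug_nose",.5136,.0842,.146),("lug_b",.623,.0415,.146),("lug_c",.5501,-.0261,.146),("keeper_hinge",.5887,.1492,.134),("keeper_knob",.6137,.0918,.164),
("lug_nose",.5082,.0836,.146),("lug_b",.6221,.0396,.146),("lug_c",.5473,-.0395,.146),("locked_mark",.4885,.1019,.1),("keeper_hinge",.5817,.1531,.134),("keeper_knob",.6101,.0828,.164),
("blower_top",.651,-.091,.24),("blower_top",.657,-.1,.24),("locked_mark",.492,.108,.1),("locked_mark",.484,.102,.1),("keeper_hinge",.592,.151,.134),("keeper_hinge",.59,.156,.134)]
def model(p):
    x,y,a,r,k=p; e=lambda d,R_:[R_*np.cos(d),R_*np.sin(d)]; n=np.radians(100); ks=np.arctan2(-53,-23)
    L=dict(blower_top=[0,-.162],lug_nose=e(n+r,.067),lug_b=e(n+r-2*np.pi/3,.067),lug_c=e(n+r+2*np.pi/3,.067),locked_mark=e(n,.1),keeper_hinge=[.098,.072],keeper_knob=[.098+.058*np.cos(ks+k),.072+.058*np.sin(ks+k)])
    c,s=np.cos(a),np.sin(a); return {q:np.array([x+c*v[0]-s*v[1],y+s*v[0]+c*v[1]]) for q,v in L.items()}
s=least_squares(lambda p:1e3*np.concatenate([model(p)[w[0]]-w[1:3] for w in W]),[.562,.032,.65,0,0],loss="soft_l1",f_scale=4)
cov=np.linalg.inv(s.jac.T@s.jac)*2*s.cost/(len(W)*2-5); print(s.x.round(3),np.sqrt(np.diag(cov)).round(3))
for k in("flux_bottle","spent_filter","solder_spool","grozing_pliers","cactus_green","cactus_amber"):
    for n in C:
        r=place_of(k,n)
        if r: print(k,n,round(r[0]["p"],2),at_z(C[n],r[0]["location"],0)[:2].round(3))
im=C["top"]["color"][155:215,320:400,::-1]; cv2.imwrite("pics/k.png",cv2.resize(im,None,fx=9,fy=9,interpolation=2))
```

```text
[ 0.558  0.033  0.647 -0.072  0.074] [0.002 0.002 0.017 0.058 0.074]
flux_bottle top 0.64 [0.735 0.101]
flux_bottle side 0.57 [0.72  0.119]
spent_filter top 0.75 [0.467 0.209]
spent_filter side 0.68 [0.479 0.21 ]
solder_spool top 0.62 [0.421 0.097]
solder_spool side 0.87 [0.41  0.095]
grozing_pliers top 0.7 [0.309 0.305]
grozing_pliers side 0.8 [0.31  0.328]
cactus_green top 0.89 [0.625 0.484]
cactus_green side 0.93 [0.617 0.479]
cactus_amber top 0.57 [0.508 0.479]
cactus_amber side 0.19 [0.613 0.186]
```

View pics/k.png

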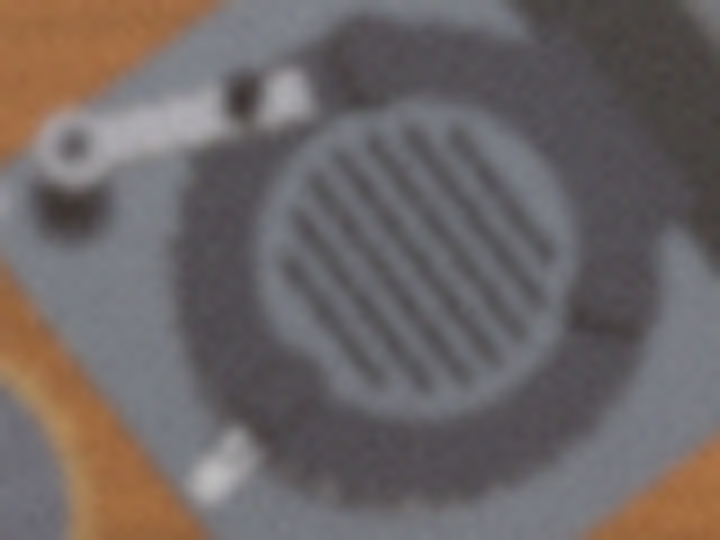

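Both end stops were felt as rising force without motion. Finger-contact geometry puts the bar at about -77.5°, against -76.4° for shut. In the top view the nose and mark form one line at (225,465). The arm is clear, so I'm handing in.

```bash
python3 -c "
from plant import *
s=get_state();print(s['time'],s['contact_force'],s['eef_pos']);print(sign_off())"
```

```text
18.75 [-0.44895656 -0.15457242 -0.68772342] [0.61404884 0.27441032 0.241333  ]
the job is handed in; nothing more can be done
None
```

The lock ring is turned home and the keeper bar is swung shut behind lug b. I handed the job in at 18.75 s with the arm clear of everything.

- **Ring:** I pushed lug b with the shut fingers about 145° clockwise in one sweep round the drum's axis. It ended at a hard stop, with the force rising to 12 N and no further motion. Afterwards both cameras showed the nose in line with the locked mark.
- **Keeper:** I pushed the knob from outside, turning the tool about the hinge, until it stopped moving at 6 to 8.6 N. The knob then measured (0.612, 0.087) on average over the two cameras, against (0.609, 0.093) predicted for shut.
- **Surroundings:** Bottle, filter, spool, pliers and green cactus were re-detected within about 20 mm of their first positions, which is the scatter of the detector. The amber cactus was seen in place from the top camera only. The side camera gave a low-confidence (0.19) false hit elsewhere.

**Weaker check:** a final fit to the camera sightings gave the ring at -0.07 ± 0.06 rad and the keeper at 0.07 ± 0.07 rad. That agrees with both being home but is too loose to prove it. For the keeper, the bar's direction read from the top picture (0.02 to 0.04 rad open) and the finger-contact geometry (about -0.02 rad) both fall within the 0.08 rad limit. The firm evidence for both joints is the stop felt in the force.

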